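Slide the red torch pack out of the bunch and press-test it

ROBOT

A 6-joint arm with a two-finger parallel gripper is mounted at the origin on the work surface. World frame = base frame: x ahead of the robot, y to its left, z up, the work surface at z = 0. Lengths are in m, angles in rad, forces in N, time in s.
With the tool pointing down it reaches from about 0.225 to 0.875 m from the base axis. Payload 3.4 kg.
Tool frame: the origin (TCP) lies midway between the tips of the shut fingers; the grasp point (between the pads) lies 19 mm behind it (manip.grip_point_offset is the y of the grasp point in the tool frame, in m); y points along the fingers, z is the direction in which the jaws open and shut, and the axes are right-handed (so a half turn about y gives the same grasp; the last joint's range is limited). The gripper opens to 85 mm and grips with 20 to 120 N. Pads are 22 mm wide; open, the fingers measure 114 mm over their backs; the gripper's body (76 mm by 85 mm) begins 54 mm behind the grasp point. The pads swing forward as they close: fully open they stand 13 mm farther back than shut.
Start: joints at [-1.226, 0.276, 1.505, -0, 1.361, -0.121], TCP at [0.258, -0.514, 0.231] pointing down, gripper open.
Joint ranges: [-2.89, 2.89], [-0.75, 2.08], [0.22, 2.7], [-1.18, 4.32], [0.11, 2.71], [-2.7, 2.7]. Speed limits (rad/s): [2.57, 2.57, 3.14, 3.14, 3.14, 3.14].

INTERFACE

Orientations are given as a rotation vector (axis times angle).
In Python, from plant import manip gives the robot as it stands. The module is installed in compiled form; this text tells all that it offers.
- The arm moves only by the tool send_rows, never from a script. Its argument "commands" is a list of rows, each an object with "linear": the shift along the tool's x, y, z in m, a list of three; "spin": the turn about the tool's y in rad. In form: [{"linear": [dx, dy, dz], "spin": spin}, ...]. A call has 1 to 12 rows; each row is the pose to reach, as a shift and turn from the pose commanded when the call began, along the tool's axes at that moment; what a row does not reach only later rows make up. A row lasts 1/10 s, in which the tool goes at most 50 mm and 8.59 degrees, less where a joint would pass 70% of its speed; a pose out of reach is approached as far as the arm can. A call with a gripper value outside its range is refused whole. "grip" is the gripper's target within -1 to 1 (shut at 1, half-way at 0, fully open at -1), set as the call begins (left out, the last holds). The fingers move at their own pace and stop on an object; the grip force is fixed at half the most. Time passes only in rows, so rows that repeat a pose let the fingers close. It gives the time, the measured TCP pose, the force and the opening at its end, in the units of the state.
- manip.observe(): the state, without advancing time (a new reading comes with each control period).
- manip.read_camera(name): name is "scene" or "side" or "wrist"; returns the picture (400x640x3 uint8, blue, green, red); there is no depth.
- manip.camera_model(name): a dict with "intrinsics" (3x3 intrinsics, pixels), "dist_coeffs" ([k1, k2, p1, p2, k3] as OpenCV has them; the pictures are not rectified), "cam_to_world" (4x4, takes a point from camera to world coordinates). Camera axes: x right, y up, looking along -z (the intrinsics and any distortion apply to the point x, -y, -z); pixel columns grow to the right and rows downward; lengths in m; the calibration is good to about 2 mm. A picture is of the moment at which its call begins: read the wrist's pose just before it. camera_model takes no time and is no camera call; for the wrist camera it gives the pose at the moment of the call.
- manip.sign_off(): hands the job in, once; it reports no verdict.
Trained networks look in the newest picture that a camera, given by its name, has taken for a name from the list of things; names that differ only in an ending like _2 or _b are one class to them, and where a whole thing is asked for, a point or a joint stands for the part that bears it (a point fixed in the world has none). Each returns a list of dicts, best first, with "score" (0 to 1); they miss things now and then, are a little off and sometimes report something else, mostly with a low value. They report only what shows in the picture. A call takes as long as a camera call. They do not tell look-alikes from the thing itself.
- manip.boxes_of(camera, target): "extent" ([left, top, width, height] in pixels, round what is visible of it).
- manip.spot_point(camera, target): "position" ([column, row] in pixels: a listed point, or the origin of a listed thing).
The state is a dict: "time_s": time; "qpos": joint angles; "dq": joint speeds; "joint_torque": joint torques, N m; "eef_pos": TCP position; "ee_rot": TCP orientation; "ft_force": force on the tool from outside, world axes, zero at the start; "wrist_torque": the same for the moment, N m; "opening": finger opening in m.
Only numpy, scipy, OpenCV 4.12 (cv2) and the standard library are available. Lean on these libraries where they do the work, as an engineer would, in place of code of your own. Each camera call takes 0.05 s, during which the arm holds its last target. There are 200 camera calls.

TASK

Push the red battery pack lengthwise out from between or beside the blue and green ones it touches until it is well clear of them, without shifting those two. Slide it, flat on the marble all the way, into the tester's lane, contact end first, and press it against the sprung brass contact with a steady push of about 8 N for a good second, never harder than 14 N. Then ease off before letting go, so that it stays lying in the lane, and leave everything else on the counter where it is.

Things in the scene. Friction and masses are not known exactly. Their poses are not given: they have to be found in the camera images.
- red_mid (a point): Centre, half-way up, of the loose red battery pack: 80 mm long (x), 38 wide (y), 22 high (z), 100 g. Brass contacts on its +x end, black band near its -x end. It starts side by side in a touching row with the blue and green packs, ends level, all pointing the same way; it may be the middle or an outer one. Slides on marble at about 0.5 to 1 N; drags the others little if pushed straight at mid-end.
- blue_mid (a point): Centre of the blue pack, same size and axes as the red one. Must stay where it is.
- green_mid (a point): Centre of the green pack, same size and axes as the red one. Must stay where it is.
- tester: Grey battery tester fixed to the counter. Origin on the marble at the middle of its lane's mouth; x points into the lane, y across, z up. The lane is bare marble between two aluminium walls (14 mm high, 10 thick, x = 0 to 77 mm) 43 mm apart inside, with flares opening to 63 mm at x = -14 mm. The grey housing (46 mm high, 92 wide) fills x = 77 to 157 mm.
- torch_mid (a point): Centre of a steel torch standing on its head, 48 mm widest diameter, 150 mm high, loose; a bystander.
- penstand_mid (a point): Centre of a white ceramic pen stand with pens, 70 mm diameter, 95 mm high (pens reach 150 mm), loose; a bystander.
- spanner: Steel spanner lying on the counter, 180 mm long along its x, loose; a bystander. Origin at its middle underneath.
- screwdriver: Grey-handled screwdriver lying on the counter, 190 mm long along its x, loose; a bystander. Origin at its middle underneath.
- lane_end (a point): Middle of the lane's end on the marble (x = 77 mm of the tester; same axes). Ahead of it, in the lane, stands the sprung brass contact plate (32 mm wide, 4 to 19 mm up) on a black friction-held carriage (holds past 40 N). Its face is left anywhere 14 to 38 mm inside the mouth: not measured, feel for it. It yields along x, 2 N at once plus 3 N per mm, bottoms at 8 mm, and springs back.
Not all that is in view belongs to the job. There is more than one size of the part that bears blue_mid; the job needs the middle-sized.

How it is judged:
By the outcome, as a careful person would: the job done as asked, in the order asked, and still so for the second after the job is handed in, with the robot touching nothing.
It also fails if it takes over 64 s, if anything falls off the work surface, if the arm or the gripper's body presses on something with over 40 N, if the wrist force passes 120 N, or if a joint passes its speed limit or range.

## Working session

There is one attempt and no reset: what is moved stays moved. The work goes in short steps, Python scripts to look and compute and a tool call to move; the robot and the scene stay as the last step left them, time stands still between calls to the robot, and variables do not carry over. Pictures are saved under pics/ and viewed, about 8 in all and at most 12, crops included, and the job is handed in when it is done.

Besides the shell and the picture viewer there is one more tool, called after "Request:" as name(argument=value, ...), one argument or row to a line, values as JSON. send_rows: Moves the arm, as the interface text tells. Its arguments: {"type":"object","properties":{"commands":{"type":"array","items":{"type":"object","properties":{"linear":{"type":"array","items":{"type":"number"}},"spin":{"type":"number"}}}},"grip":{"type":"number"}},"required":["commands"]}

```bash
ls; mkdir -p pics; cat > h.py <<'E'
import numpy as np,cv2
from plant import manip
def ray(cam,px):
    m=manip.camera_model(cam);K=np.array(m["intrinsics"]);d=np.array(m["dist_coeffs"]);T=np.array(m["cam_to_world"])
    u=cv2.undistortPoints(np.array([[px]],float),K,d)[0,0]
    return T[:3,3],T[:3,:3]@np.array([u[0],-u[1],-1.0])
def onz(cam,px,z):
    o,v=ray(cam,px);return o+v*(z-o[2])/v[2]
def proj(cam,P):
    m=manip.camera_model(cam);K=np.array(m["intrinsics"]);d=np.array(m["dist_coeffs"]);T=np.array(m["cam_to_world"])
    p=(np.atleast_2d(P)-T[:3,3])@T[:3,:3]
    q=p*[1,-1,-1]
    return cv2.projectPoints(q.reshape(-1,1,3),np.zeros(3),np.zeros(3),K,d)[0][:,0]
E
python3 - <<'E'
from h import *
np.set_printoptions(precision=3,suppress=True)
s=manip.observe();print(s, manip.grip_point_offset)
Z=dict(red_mid=.011,blue_mid=.011,green_mid=.011,tester=0,torch_mid=.075,penstand_mid=.0475,spanner=0,screwdriver=0,lane_end=0)
for c in ["scene","side"]:
    im=manip.read_camera(c);cv2.imwrite(f"pics/{c}0.png",im)
    print(c,np.array(manip.camera_model(c)["cam_to_world"])[:3,3])
    for n,z in Z.items():
        print(c,n,[(round(r["score"],2),np.round(r["position"]),onz(c,r["position"],z)) for r in manip.spot_point(c,n)[:4]])
E
```

```text
pics
{'time_s': 0.0, 'qpos': array([-1.226,  0.277,  1.506,  0.   ,  1.361, -0.121]), 'dq': array([-0.   ,  0.002,  0.   , -0.001,  0.001,  0.001]), 'joint_torque': array([ -0.003, -41.678, -24.581,  -0.   ,   0.011,  -0.   ]), 'eef_pos': array([ 0.258, -0.513,  0.23 ]), 'ee_rot': array([-0.466,  1.964, -1.96 ]), 'ft_force': array([ 0.186,  0.784, -0.7  ]), 'wrist_torque': array([0.022, 0.027, 0.005]), 'opening': 0.08552714366776128} -0.0187
scene [1.225 0.167 1.006]
scene red_mid [(0.63, array([380., 195.]), array([0.512, 0.258, 0.011]))]
scene blue_mid [(0.93, array([378., 210.]), array([0.557, 0.253, 0.011])), (0.64, array([363., 237.]), array([0.643, 0.217, 0.011])), (0.63, array([450., 241.]), array([0.636, 0.434, 0.011]))]
scene green_mid [(0.64, array([380., 185.]), array([0.478, 0.257, 0.011])), (0.55, array([217., 202.]), array([ 0.567, -0.169,  0.011]))]
scene tester []
scene torch_mid [(0.87, array([246., 264.]), array([ 0.772, -0.045,  0.075]))]
scene penstand_mid [(0.75, array([408., 266.]), array([0.732, 0.322, 0.047]))]
scene spanner [(0.85, array([167., 272.]), array(
[... 431 characters left out ...]
., 245.]), array([0.637, 0.23 , 0.011]))]
side green_mid [(0.7, array([344., 276.]), array([0.481, 0.25 , 0.011]))]
side tester [(0.67, array([384., 187.]), array([ 0.541, -0.106,  0.   ]))]
side torch_mid [(0.55, array([295., 150.]), array([ 0.779, -0.047,  0.075]))]
side penstand_mid [(0.64, array([220., 241.]), array([0.735, 0.321, 0.047])), (0.45, array([388., 174.]), array([ 0.533, -0.102,  0.047]))]
side spanner [(0.68, array([333., 139.]), array([ 0.782, -0.279,  0.   ])), (0.54, array([390., 177.]), array([ 0.546, -0.161,  0.   ]))]
side screwdriver [(0.87, array([266., 203.]), array([0.77 , 0.109, 0.   ]))]
side lane_end [(0.75, array([389., 175.]), array([ 0.552, -0.171,  0.   ]))]
```

View pics/scene0.png

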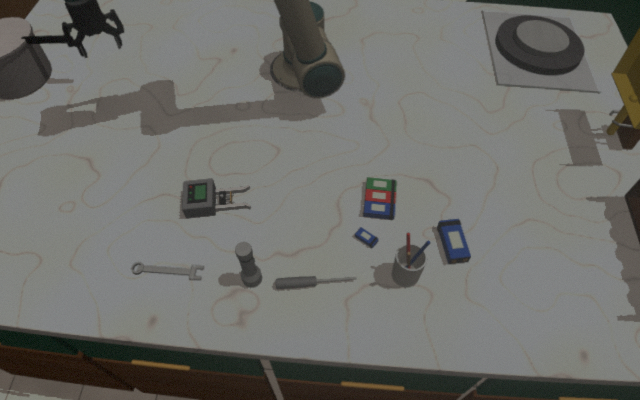

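View pics/side0.png

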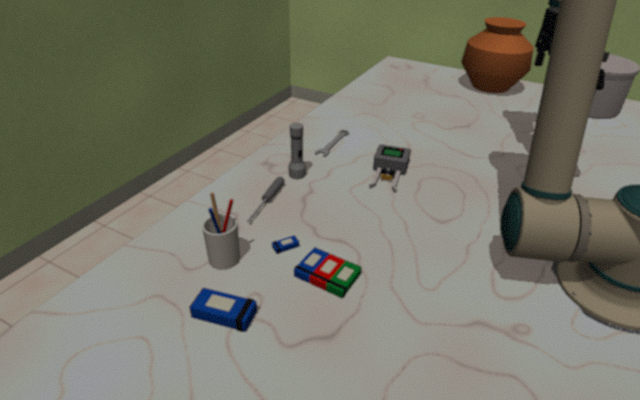

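Scene: the touching row is at about (380,197) in the scene picture, with green at (380,185), red in the middle at (380,196) and blue at (378,210). The other blue packs are a small one at (365,237) and a large one at (453,241), both decoys. The tester at (215,198) opens towards the row. Next I move the wrist camera over the row to check which way the packs point.

```bash
cat >> h.py <<'E'
from scipy.spatial.transform import Rotation as Ro
def tool(): 
    s=manip.observe();return np.array(s["eef_pos"]),Ro.from_rotvec(s["ee_rot"]).as_matrix()
def to_tool(dw): return tool()[1].T@np.array(dw)
E
python3 - <<'E'
from h import *
np.set_printoptions(precision=4,suppress=True)
p,R=tool();print(p,R)
T=np.array(manip.camera_model("wrist")["cam_to_world"]);print("cam in tool",R.T@(T[:3,3]-p),"\n",R.T@T[:3,:3])
print(to_tool(np.array([.52,.30,.25])-p))
a=cv2.imread("pics/scene0.png")[160:265,340:480];b=cv2.imread("pics/side0.png")[220:340,180:370]
a=cv2.resize(a,None,fx=4,fy=4,interpolation=2)
cv2.imwrite("pics/crop.png",cv2.resize(b,None,fx=4,fy=4,interpolation=2))
E
```

```text
[ 0.2583 -0.5138  0.2313] [[-0.8934  0.      0.4492]
 [-0.4492 -0.0001 -0.8934]
 [ 0.     -1.      0.0001]]
cam in tool [-0.0712 -0.1426 -0.0006] 
 [[-0.0005 -0.9597 -0.281 ]
 [ 0.0004  0.281  -0.9597]
 [ 1.     -0.0006  0.0002]]
[-0.5994 -0.0187 -0.6095]
```

View pics/crop.png

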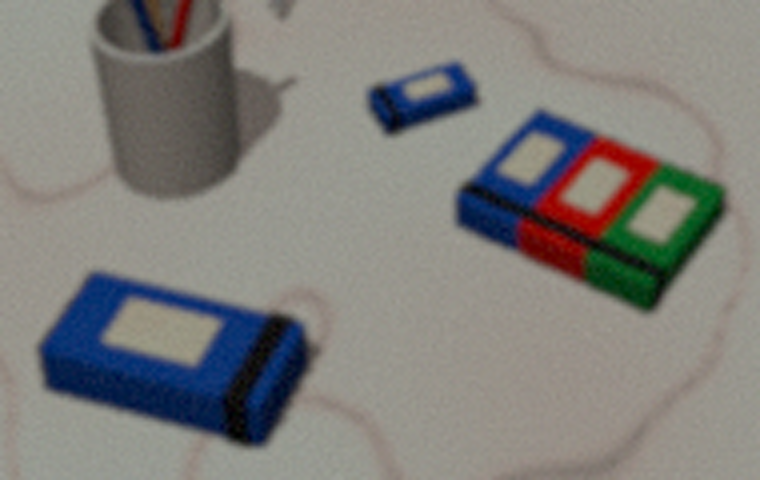

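The black bands are on the +y side, so the contact end faces −y, towards the tester. Candidates for the blue pack: the row one at scene (378,210), small at (365,237), large at (453,241); the row one touches the red pack and is the middle size. Red is at (380,196) and is the only red pack. On the way to the row I'll look at the tester from close by.

Request:
send_rows(
  commands=[
    {"linear": [-0.465, 0, -0.23], "spin": 0.466},
    {"linear": [-0.465, 0, -0.23], "spin": 0.466},
    {"linear": [-0.465, 0, -0.23], "spin": 0.466},
    {"linear": [-0.465, 0, -0.23], "spin": 0.466},
    {"linear": [-0.465, 0, -0.23], "spin": 0.466},
    {"linear": [-0.465, 0, -0.23], "spin": 0.466},
    {"linear": [-0.465, 0, -0.23], "spin": 0.466},
    {"linear": [-0.465, 0, -0.23], "spin": 0.466},
    {"linear": [-0.465, 0, -0.23], "spin": 0.466},
    {"linear": [-0.465, 0, -0.23], "spin": 0.466},
    {"linear": [-0.465, 0, -0.23], "spin": 0.466},
    {"linear": [-0.465, 0, -0.23], "spin": 0.466},
  ],
  grip=1,
)

```text
time_s: 2.2
eef_pos: [0.5724, -0.0962, 0.231]
ee_rot: [-0.004, 2.22, -2.217]
ft_force: [-0.9, 0.2, 0.4]
opening: 0.0002
```

Request:
send_rows(
  commands=[
    {"linear": [0, 0, 0], "spin": 0},
    {"linear": [0, 0, 0], "spin": 0},
    {"linear": [0, 0, 0], "spin": 0},
  ],
)

```text
time_s: 2.5
eef_pos: [0.5697, -0.1005, 0.2314]
ee_rot: [-0.002, -2.22, 2.221]
ft_force: [-0.2, -0.6, 0.8]
opening: -0.0001
```

```bash
python3 - <<'E'
from h import *
np.set_printoptions(precision=4,suppress=True)
p,R=tool();print(p,R,manip.observe()["time_s"])
im=manip.read_camera("wrist");cv2.imwrite("pics/w1.png",im)
m=manip.camera_model("wrist");print(m)
for n in ["tester","lane_end","red_mid"]:
    print(n,[(r["score"],r["position"],onz("wrist",r["position"],0)) for r in manip.spot_point("wrist",n)])
E
```

```text
[ 0.5697 -0.1005  0.2314] [[-1.     -0.0002 -0.0019]
 [ 0.0019 -0.0004 -1.    ]
 [ 0.0002 -1.      0.0004]] 2.5
{'intrinsics': array([[326.2954,   0.    , 314.9969],
       [  0.    , 326.2954, 200.0958],
       [  0.    ,   0.    ,   1.    ]]), 'dist_coeffs': array([0.0156, 0.    , 0.    , 0.    , 0.    ]), 'cam_to_world': array([[-0.0014,  0.9596,  0.2812,  0.6407],
       [-1.    , -0.0014, -0.0003, -0.1002],
       [ 0.0001, -0.2812,  0.9596,  0.374 ],
       [ 0.    ,  0.    ,  0.    ,  1.    ]])}
tester []
lane_end [(0.71, [381.5, 177.4], array([ 0.5589, -0.1777,  0.    ]))]
red_mid [(0.93, [7.2, 214.5], array([0.5139, 0.2677, 0.    ])), (0.24, [0.0, 183.8], array([0.5515, 0.266 , 0.    ]))]
```

View pics/w1.png

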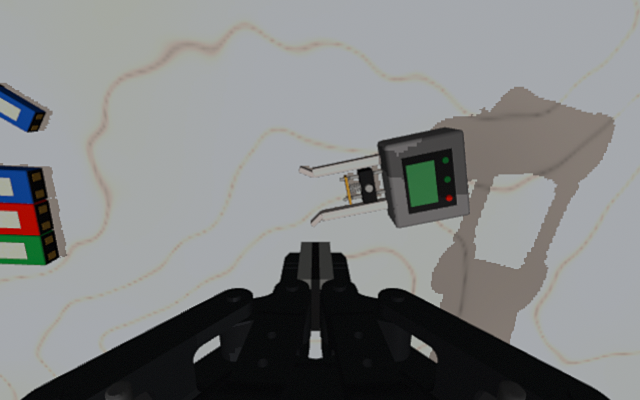

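The wrist view shows the lane mouth at about (320,190), the housing at (425,177) and the brass plate at (348,188). The tester is turned roughly 10°. The row's contact ends face right at (45,215). I'll crop for the edges and move the camera over the row.

```bash
python3 - <<'E'
import cv2
im=cv2.imread("pics/w1.png")[125:235,290:475]
cv2.imwrite("pics/w1c.png",cv2.resize(im,None,fx=4,fy=4,interpolation=cv2.INTER_CUBIC))
E
```

```text
(no output)
```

View pics/w1c.png

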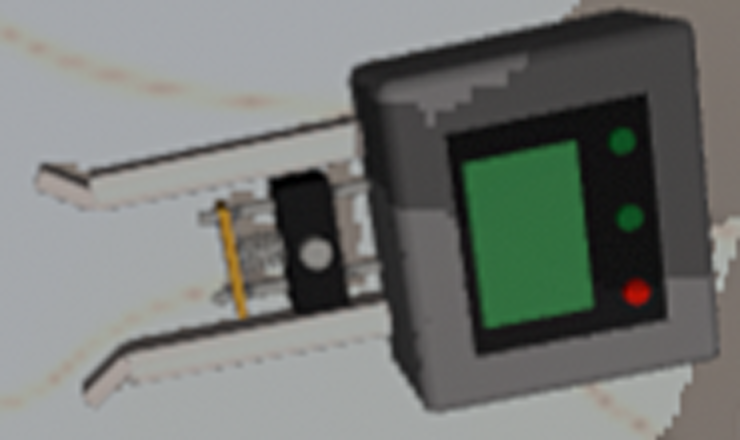

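Request:
send_rows(
  commands=[
    {"linear": [0.0, 0, -0.4], "spin": 0},
    {"linear": [0.0, 0, -0.4], "spin": 0},
    {"linear": [0.0, 0, -0.4], "spin": 0},
    {"linear": [0.0, 0, -0.4], "spin": 0},
    {"linear": [0.0, 0, -0.4], "spin": 0},
    {"linear": [0.0, 0, -0.4], "spin": 0},
    {"linear": [0.0, 0, -0.4], "spin": 0},
    {"linear": [0.0, 0, -0.4], "spin": 0},
    {"linear": [0.0, 0, -0.4], "spin": 0},
    {"linear": [0.0, 0, -0.4], "spin": 0},
    {"linear": [0.0, 0, -0.4], "spin": 0},
    {"linear": [0.0, 0, -0.4], "spin": 0},
  ],
)

```text
time_s: 3.9
eef_pos: [0.5707, 0.2989, 0.2314]
ee_rot: [-0.002, -2.22, 2.221]
ft_force: [0.3, 0.7, 0.2]
opening: 0.0002
```

```bash
python3 - <<'E'
from h import *
np.set_printoptions(precision=4,suppress=True)
p,R=tool();print(p,R,manip.observe()["time_s"])
im=manip.read_camera("wrist");cv2.imwrite("pics/w2.png",im)
for n in ["red_mid","blue_mid","green_mid"]:
    print(n,[(r["score"],r["position"],onz("wrist",r["position"],0.022)) for r in manip.spot_point("wrist",n)])
# red top quad
hsv=cv2.cvtColor(im,cv2.COLOR_BGR2HSV)
for n,lo,hi in [("red",0,8),("green",50,75),("blue",105,125)]:
    mk=cv2.inRange(hsv,(lo,120,120),(hi,255,255))
    cs=cv2.findContours(mk,0,2)[0]
    for c in sorted(cs,key=cv2.contourArea)[::-1][:2]:
        b=cv2.boxPoints(cv2.minAreaRect(c)); W=np.array([onz("wrist",q,.022)[:2] for q in b]); print(n,cv2.contourArea(c),b.tolist(),W.tolist(),W.mean(0))
E
```

```text
[0.5707 0.2989 0.2314] [[-1.      0.     -0.0022]
 [ 0.0022 -0.0006 -1.    ]
 [-0.     -1.      0.0006]] 3.9
red_mid [(0.7, [351.2, 214.2], array([0.5218, 0.2584, 0.022 ]))]
blue_mid [(0.91, [382.2, 106.6], array([0.6394, 0.23  , 0.022 ])), (0.8, [179.7, 113.2], array([0.633 , 0.4402, 0.022 ])), (0.77, [354.0, 185.2], array([0.5558, 0.2565, 0.022 ]))]
green_mid [(0.75, [352.4, 243.8], array([0.4853, 0.2563, 0.022 ]))]
red 1664.5 [[329.5216369628906, 232.48007202148438], [330.7902526855469, 202.03292846679688], [389.1472473144531, 204.4644775390625], [387.8786315917969, 234.91162109375]] [[0.49950817083963106, 0.2831952256583778], [0.5363008134381212, 0.28217782630716226], [0.533360927154371, 0.2163400814319395], [0.49643352993166034, 0.21551443410257426]] [0.5164 0.2493]
red 90.5 [[317.63812255859375, 231.8756561279297], [319.22100830078125, 201.8010711669922], [323.31494140625, 202.0165557861328], [321.7320556640625, 232.0911407470703]] [[0.5002736132678303, 0.2969543204705497], [0.5365889333624568, 0.29520836819349194], [0.5363301302315095, 0.2905968675124002], [0.50000080643185, 0
[... 587 characters left out ...]
089844, 62.63776397705078], [182.8964385986328, 48.426658630371094], [211.30577087402344, 142.39593505859375], [164.29981994628906, 156.6070556640625]] [[0.6812526037845625, 0.47791017947061587], [0.6943686733249839, 0.42984707137418154], [0.602878568214463, 0.4105214427288564], [0.587663417552248, 0.4624326707918578]] [0.6415 0.4452]
blue 1731.5 [[331.8536071777344, 200.22061157226562], [333.2783508300781, 168.87628173828125], [392.2020568847656, 171.55462646484375], [390.7773132324219, 202.89895629882812]] [[0.5384264557756875, 0.2810084956797046], [0.5741430723608553, 0.27992675330758976], [0.5710634171915474, 0.2153671095849704], [0.5352033408150387, 0.21462254296324948]] [0.5547 0.2477]
```

View pics/w2.png

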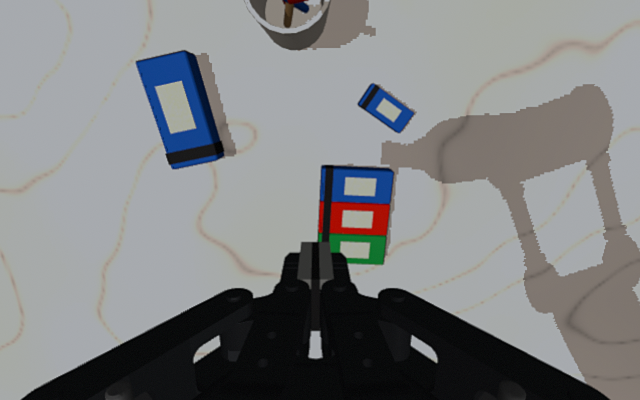

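The wrist view shows the row at (355,215): the red top spans columns 317–389 and rows 202–235, with the black band on the left. The row is tilted about 2.6°. Now I compute the lane geometry from the crop's wall edges.

```bash
python3 - <<'E'
import numpy as np,cv2
np.set_printoptions(precision=4,suppress=True)
K=np.array([[326.2954,0,314.9969],[0,326.2954,200.0958],[0,0,1]]);d=np.array([.0156,0,0,0,0])
T=np.array([[-.0014,.9596,.2812,.6407],[-1,-.0014,-.0003,-.1002],[.0001,-.2812,.9596,.374]])
def on(c,z):
    px=np.array(c)/4+[290,125]-.375
    u=cv2.undistortPoints(np.array([[px]],float),K,d)[0,0]; v=T[:,:3]@[u[0],-u[1],-1];return (T[:,3]+v*(z-T[2,3])/v[2])[:2]
for n,z,a,b in [("upper outer top",.014,(90,176),(355,122)),("upper inner",.014,(95,207),(358,158)),("lower inner",.014,(130,348),(385,304)),("lower outer",.014,(135,380),(392,336)),("plate",.019,(221,205),(244,316)),("housing top near",.046,(380,100),(440,408)),("flare tips",.014,(38,185),(90,400))]:
    A,B=on(a,z),on(b,z);D=B-A;print(n,A,B,np.degrees(np.arctan2(D[0],-D[1])),np.linalg.norm(D))
E
```

```text
upper outer top [ 0.5719 -0.0969] [ 0.5868 -0.1701] 11.560469761128218 0.07473009904830208
upper inner [ 0.563  -0.0983] [ 0.5768 -0.1715] 10.664007817564526 0.07450262628993093
lower inner [ 0.5212 -0.1083] [ 0.5345 -0.1816] 10.234473095249127 0.07439406158235627
lower outer [ 0.5114 -0.1099] [ 0.5248 -0.1842] 10.236455306327352 0.07550107458975895
plate [ 0.5646 -0.1333] [ 0.5324 -0.1406] -77.18548279642464 0.03301424965895786
housing top near [ 0.5971 -0.1699] [ 0.5148 -0.1908] -75.76017853571337 0.08491862572911983
flare tips [ 0.5693 -0.0824] [ 0.5052 -0.0967] -77.42806943715732 0.06574993236122309
```

Request:
send_rows(
  commands=[
    {"linear": [0.0508, 0, -0.037], "spin": 0.046},
    {"linear": [0.0508, 0, -0.037], "spin": 0.046},
    {"linear": [0.0508, 0.05, -0.037], "spin": 0.046},
    {"linear": [0.0508, 0.1, -0.037], "spin": 0.046},
    {"linear": [0.0508, 0.15, -0.037], "spin": 0.046},
    {"linear": [0.0508, 0.19, -0.037], "spin": 0.046},
    {"linear": [0.0508, 0.21, -0.037], "spin": 0.046},
    {"linear": [0.0508, 0.22, -0.037], "spin": 0.046},
    {"linear": [0.0508, 0.225, -0.037], "spin": 0.046},
    {"linear": [0.0508, 0.225, -0.037], "spin": 0.046},
    {"linear": [0.0508, 0.225, -0.037], "spin": 0.046},
  ],
)

```text
time_s: 5.2
eef_pos: [0.5209, 0.338, 0.0077]
ee_rot: [-0.054, -2.201, 2.198]
ft_force: [0.7, -0.7, 0.1]
opening: -0.0001
```

```bash
python3 - <<'E'
from h import *
np.set_printoptions(precision=4,suppress=True)
p,R=tool();print(p,R,manip.observe()["ft_force"])
im=manip.read_camera("wrist");cv2.imwrite("pics/w3.png",im)
hsv=cv2.cvtColor(im,cv2.COLOR_BGR2HSV);mk=cv2.inRange(hsv,(0,120,100),(8,255,255))
for c in sorted(cv2.findContours(mk,0,2)[0],key=cv2.contourArea)[::-1][:2]:
    b=cv2.boxPoints(cv2.minAreaRect(c)); W=np.array([onz("wrist",q,.022)[:2] for q in b]); print(cv2.contourArea(c),W.tolist())
E
```

```text
[0.5209 0.338  0.0077] [[-0.9989  0.0026 -0.0462]
 [ 0.0462  0.0012 -0.9989]
 [-0.0025 -1.     -0.0013]] [ 0.7232 -0.708   0.1186]
11513.5 [[0.5000490367892333, 0.2823836683433632], [0.5378028273224247, 0.2842478652808646], [0.5340703253180457, 0.21634337167125095], [0.49640789127014523, 0.20948416929866925]]
569.5 [[0.5073633857992917, 0.2957414014876344], [0.5379573504279489, 0.29437832706130174], [0.5373445665735381, 0.29004720267183065], [0.5066983205307972, 0.2911472494171317]]
```

View pics/w3.png

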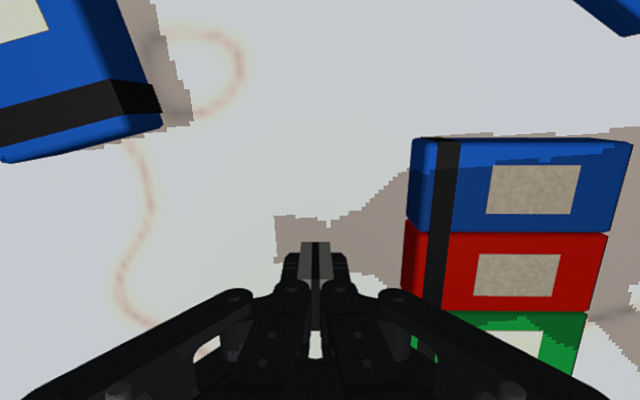

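The wrist view shows the fingers at (315,262), level with the red pack's tail at (415,265) and in line with it to within 1 mm. I push along its length.

Request:
send_rows(
  commands=[
    {"linear": [0, 0, 0.01], "spin": 0},
    {"linear": [0, 0, 0.017], "spin": 0},
    {"linear": [0, 0, 0.021], "spin": 0},
    {"linear": [0, 0, 0.025], "spin": 0},
    {"linear": [0, 0, 0.029], "spin": 0},
    {"linear": [0, 0, 0.033], "spin": 0},
    {"linear": [0, 0, 0.038], "spin": 0},
    {"linear": [0, 0, 0.044], "spin": 0},
    {"linear": [0, 0, 0.052], "spin": 0},
    {"linear": [0, 0, 0.06], "spin": 0},
    {"linear": [0, 0, 0.068], "spin": 0},
    {"linear": [0, 0, 0.076], "spin": 0},
  ],
)

```text
time_s: 6.45
eef_pos: [0.5162, 0.2609, 0.0063]
ee_rot: [-0.051, -2.198, 2.198]
ft_force: [0.0, 0.8, 1.5]
opening: -0.0001
```

```bash
python3 - <<'E'
from h import *
np.set_printoptions(precision=4,suppress=True)
p,R=tool();print(p,manip.observe()["ft_force"])
im=manip.read_camera("wrist");cv2.imwrite("pics/w4.png",im)
hsv=cv2.cvtColor(im,cv2.COLOR_BGR2HSV)
for n,lo,hi in [("red",0,8),("blue",105,125)]:
  mk=cv2.inRange(hsv,(lo,120,100),(hi,255,255))
  for c in sorted(cv2.findContours(mk,0,2)[0],key=cv2.contourArea)[::-1][:3]:
    b=cv2.boxPoints(cv2.minAreaRect(c)); W=np.array([onz("wrist",q,.022)[:2] for q in b]); print(n,cv2.contourArea(c),W.tolist())
E
```

```text
[0.5162 0.2609 0.0063] [0.028  0.8121 1.5425]
red 7255.5 [[0.5344717563707173, 0.23325024521238483], [0.5314948146873623, 0.1672417157890036], [0.4944898590129619, 0.16208201868986707], [0.49745300944528836, 0.23301288493628136]]
red 406.5 [[0.5103523965773159, 0.2464193034309479], [0.5351628674293215, 0.24509427505957546], [0.5347996864067086, 0.24094339543025228], [0.5099634892315682, 0.24205856011344024]]
red 0.0 [[0.5329604449772726, 0.1702815999121641], [0.5329604449772726, 0.1702815999121641], [0.5329604449772726, 0.1702815999121641], [0.5329604449772726, 0.1702815999121641]]
blue 14302.0 [[0.5740569346626051, 0.27763823588971825], [0.5710367569426884, 0.21288594189223228], [0.5347894128136769, 0.21091511803942942], [0.5380257614758688, 0.2809586497517094]]
blue 767.0 [[0.6190794403644332, 0.22380878084917266], [0.6180812543026033, 0.20447384301633054], [0.6101299728567884, 0.20375711553420117], [0.6111383826208558, 0.22350333999214153]]
blue 739.5 [[0.5745925613044858, 0.29057297213375766], [0.5746707757401796, 0.286840124595752], [0.538403821463327, 0.2884925312943304], [0.5383072176741441, 0.2925332494072418]]
```

View pics/w4.png

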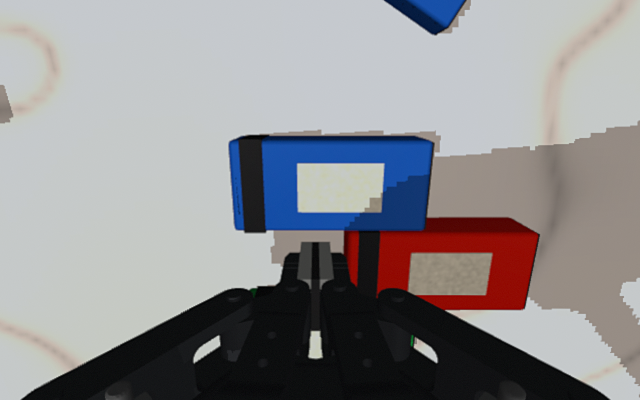

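The red pack at (440,265) has slid about 50 mm with its tail at the fingers; blue at (332,184) is unmoved. I continue the push.

Request:
send_rows(
  commands=[
    {"linear": [0, 0, 0.008], "spin": 0},
    {"linear": [0, 0, 0.016], "spin": 0},
    {"linear": [0, 0, 0.024], "spin": 0},
    {"linear": [0, 0, 0.032], "spin": 0},
    {"linear": [0, 0, 0.04], "spin": 0},
    {"linear": [0, 0, 0.048], "spin": 0},
    {"linear": [0, 0, 0.056], "spin": 0},
    {"linear": [0, 0, 0.064], "spin": 0},
    {"linear": [0, 0, 0.07], "spin": 0},
    {"linear": [0, 0, 0.075], "spin": 0},
    {"linear": [0, 0, 0.075], "spin": 0},
  ],
)

```text
time_s: 7.6
eef_pos: [0.5126, 0.186, 0.0063]
ee_rot: [-0.051, -2.197, 2.198]
ft_force: [-0.9, -0.5, -0.3]
opening: -0.0002
```

Request:
send_rows(
  commands=[
    {"linear": [0, 0, -0.008], "spin": 0},
    {"linear": [0, 0, -0.008], "spin": 0},
    {"linear": [0, -0.04, -0.008], "spin": 0},
    {"linear": [0, -0.08, -0.008], "spin": 0},
    {"linear": [0, -0.12, -0.008], "spin": 0},
    {"linear": [0, -0.12, 0.03], "spin": 0},
    {"linear": [0, -0.12, 0.05], "spin": 0},
    {"linear": [0, -0.12, 0.05], "spin": 0},
    {"linear": [0, -0.12, 0.05], "spin": 0},
  ],
)

```text
time_s: 8.5
eef_pos: [0.5104, 0.1372, 0.1263]
ee_rot: [-0.052, -2.198, 2.197]
ft_force: [0.6, 0.4, -0.5]
opening: -0.0003
```

```bash
cat > look.py <<'E'
from h import *
import sys
np.set_printoptions(precision=4,suppress=True)
p,R=tool();s=manip.observe();print(p,R.tolist(),s["ft_force"],s["time_s"])
im=manip.read_camera("wrist");cv2.imwrite(f"pics/{sys.argv[1]}.png",im)
hsv=cv2.cvtColor(im,cv2.COLOR_BGR2HSV)
for n,lo,hi in [("red",0,8),("blue",105,125),("green",50,75)]:
  mk=cv2.inRange(hsv,(lo,120,70),(hi,255,255))
  for c in sorted(cv2.findContours(mk,0,2)[0],key=cv2.contourArea)[::-1][:2]:
    b=cv2.boxPoints(cv2.minAreaRect(c)); W=np.array([onz("wrist",q,.022)[:2] for q in b]); print(n,cv2.contourArea(c),np.round(b).tolist(),np.round(W,4).tolist())
E
python3 look.py w5
```

```text
[0.5104 0.1372 0.1263] [[-0.9989028567845292, 9.052277627863425e-05, -0.04683027347062776], [0.04683031874155164, 0.0005880906499852576, -0.9989026856485833], [-6.288299837276662e-05, -0.9999998229774917, -0.0005916846407850332]] [ 0.5971  0.4137 -0.5211] 8.5
red 3835.5 [[288.0, 170.0], [373.0, 170.0], [373.0, 219.0], [288.0, 219.0]] [[0.534, 0.1577], [0.5311, 0.0926], [0.4912, 0.0924], [0.4943, 0.1605]]
red 202.0 [[271.0, 173.0], [277.0, 173.0], [278.0, 219.0], [273.0, 219.0]] [[0.5322, 0.1709], [0.5322, 0.1667], [0.4947, 0.1683], [0.4947, 0.1727]]
blue 4337.0 [[119.0, 123.0], [213.0, 123.0], [213.0, 172.0], [119.0, 172.0]] [[0.5744, 0.2789], [0.5715, 0.2104], [0.5351, 0.2153], [0.5382, 0.2868]]
blue 2531.0 [[147.0, 25.0], [167.0, -7.0], [230.0, 33.0], [210.0, 65.0]] [[0.6372, 0.246], [0.6554, 0.2291], [0.6305, 0.1903], [0.6109, 0.2068]]
green 3307.5 [[135.0, 221.0], [220.0, 221.0], [220.0, 262.0], [135.0, 262.0]] [[0.4982, 0.2827], [0.4951, 0.215], [0.459, 0.2196], [0.4623, 0.2898]]
green 113.0 [[119.0, 221.0], [123.0, 221.0], [130.0, 262.0], [127.0, 263.0]] [[0.4985, 0.295], [0.4989, 0.292], [0.4626, 0.2936], [0.4622, 0.2967]]
```

View pics/w5.png

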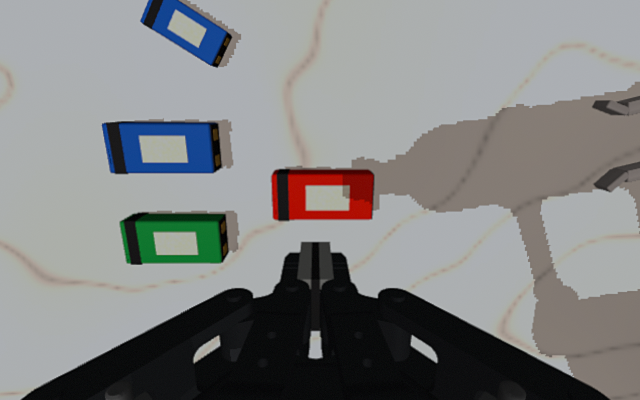

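The red pack at (322,195) is clear of the others by about 40 mm, and blue at (165,147) and green at (175,240) have not moved. Now I turn the gripper to straddle the red pack's rear, with the tool x towards the tester.

Request:
send_rows(
  commands=[
    {"linear": [-0.0016, 0, -0.0224], "spin": -1.571},
    {"linear": [-0.0016, 0, -0.0224], "spin": -1.571},
    {"linear": [-0.0016, 0, -0.0224], "spin": -1.571},
    {"linear": [-0.0016, 0, -0.0224], "spin": -1.571},
    {"linear": [-0.0016, 0, -0.0224], "spin": -1.571},
    {"linear": [-0.0016, 0, -0.0224], "spin": -1.571},
    {"linear": [-0.0016, 0, -0.0224], "spin": -1.571},
    {"linear": [-0.0016, 0, -0.0224], "spin": -1.571},
    {"linear": [-0.0016, 0, -0.0224], "spin": -1.571},
    {"linear": [-0.0016, 0, -0.0224], "spin": -1.571},
    {"linear": [-0.0016, 0, -0.0224], "spin": -1.571},
    {"linear": [-0.0016, 0, -0.0224], "spin": -1.571},
  ],
  grip=-1,
)

```text
time_s: 9.75
eef_pos: [0.513, 0.1603, 0.1259]
ee_rot: [-1.188, 1.243, -1.242]
ft_force: [-0.7, 0.4, -0.2]
opening: 0.0851
```

```bash
python3 look.py w6; python3 -c "
from h import *
print(manip.observe()['qpos'],[(r['score'],onz('wrist',r['position'],0)) for r in manip.spot_point('wrist','lane_end')],[(r['score'],onz('wrist',r['position'],0)) for r in manip.spot_point('wrist','tester')],[(r['score'],onz('wrist',r['position'],.011)) for r in manip.spot_point('wrist','red_mid')])"
```

```text
[0.513  0.1603 0.1259] [[-0.044864946817005064, -0.0005318036388545777, 0.9989929197606944], [-0.9989930274765426, 0.0002841461129747258, -0.04486480039227253], [-0.0002600006909341812, -0.9999998182229217, -0.0005440163274491872]] [-0.6745  0.4003 -0.2188] 9.75
red 3299.5 [[292.0, 276.0], [292.0, 202.0], [338.0, 202.0], [338.0, 276.0]] [[0.49, 0.0941], [0.4942, 0.1591], [0.5304, 0.1575], [0.5287, 0.0924]]
red 487.5 [[291.0, 180.0], [338.0, 180.0], [338.0, 191.0], [291.0, 191.0]] [[0.4946, 0.1769], [0.5309, 0.1752], [0.5307, 0.1664], [0.494, 0.1681]]
blue 5086.5 [[341.0, 127.0], [343.0, 27.0], [398.0, 28.0], [395.0, 128.0]] [[0.534, 0.2152], [0.5372, 0.2815], [0.5742, 0.2789], [0.5742, 0.2123]]
blue 2115.5 [[442.0, 131.0], [481.0, 75.0], [508.0, 94.0], [469.0, 150.0]] [[0.6086, 0.209], [0.6334, 0.246], [0.6539, 0.2321], [0.6298, 0.1938]]
green 4976.5 [[232.0, 27.0], [286.0, 26.0], [288.0, 126.0], [234.0, 127.0]] [[0.4616, 0.2846], [0.4982, 0.2837], [0.495, 0.2177], [0.4553, 0.2186]]
green 268.5 [[231.0, 7.0], [285.0, 7.0], [285.0, 12.0], [231.0, 12.0]] [[0.4625, 0.2966], [0.4985, 0.295], [0.4983, 0.2921], [0.4621, 0.2936]]
[1.72904684e-01 3.01713565e-01 1.74787653e+00 3.01376285e-04
 1.09243997e+00 2.19065100e-01] [] [] [(0.95, array([0.51072342, 0.13094895, 0.011     ]))]
```

View pics/w6.png

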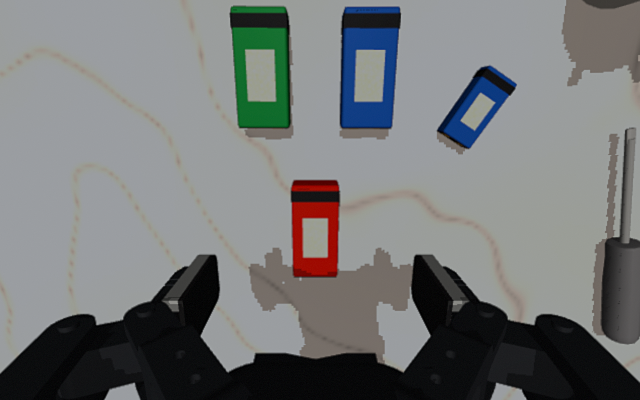

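The wrist view shows the red pack at (315,228) centred between the open fingers at (195,285) and (435,285). I descend and grip near its rear.

Request:
send_rows(
  commands=[
    {"linear": [0, 0.04, 0], "spin": 0},
    {"linear": [0, 0.08, 0], "spin": 0},
    {"linear": [0, 0.105, 0], "spin": 0},
    {"linear": [0, 0.115, 0], "spin": 0},
    {"linear": [0, 0.121, 0], "spin": 0},
    {"linear": [0, 0.121, 0], "spin": 0},
    {"linear": [0, 0.121, 0], "spin": 0},
  ],
)

```text
time_s: 10.65
eef_pos: [0.5142, 0.1593, 0.0064]
ee_rot: [-1.185, 1.241, -1.244]
ft_force: [0.4, -0.3, 1.4]
opening: 0.0854
```

Request:
send_rows(
  commands=[
    {"linear": [0, 0, 0], "spin": 0},
    {"linear": [0, 0, 0], "spin": 0},
    {"linear": [0, 0, 0], "spin": 0},
    {"linear": [0, 0, 0], "spin": 0},
    {"linear": [0, 0, 0], "spin": 0},
    {"linear": [0, 0, 0], "spin": 0},
    {"linear": [0, 0, 0], "spin": 0},
    {"linear": [0, 0, 0], "spin": 0},
  ],
  grip=1,
)

```text
time_s: 11.45
eef_pos: [0.5137, 0.1592, 0.0061]
ee_rot: [-1.186, 1.242, -1.244]
ft_force: [-0.2, -0.5, 5.8]
opening: 0.0365
```

```bash
python3 look.py w7 | head -3; python3 -c "
from h import *
p,R=tool()
for c in ['scene','side']:
  manip.read_camera(c)
  for n,z in [('lane_end',0),('tester',0),('red_mid',.011)]:
    print(c,n,[(round(r['score'],2),onz(c,r['position'],z)) for r in manip.spot_point(c,n)][:2])
a=np.radians(11);t=np.array([np.sin(a),-np.cos(a)]);m=np.array([.5421,-.1033])
for k in (.100,.060,.034): # lane x of tail behind mouth -> TCP 12mm ahead of tail
  T=m-t*k; 
  print(k,T,R.T@np.array([*(T-p[:2]),0]))
"
```

```text
[0.5137 0.1592 0.0061] [[-0.04603944696330073, 0.0014894504127495045, 0.9989385120520589], [-0.998939582160049, 0.00021541019440909914, -0.046039817466568544], [-0.00028375556421228465, -0.9999988675673168, 0.0014779536067392185]] [-0.2334 -0.4887  5.8378] 11.45
red 3874.0 [[273.0, 278.0], [357.0, 278.0], [357.0, 354.0], [273.0, 354.0]] [[0.4949, 0.1596], [0.5314, 0.1579], [0.5309, 0.1182], [0.4918, 0.12]]
red 2123.0 [[272.0, 233.0], [358.0, 233.0], [358.0, 259.0], [272.0, 259.0]] [[0.4962, 0.1805], [0.532, 0.1788], [0.5319, 0.1669], [0.4952, 0.1686]]
scene lane_end [(0.91, array([ 0.55217873, -0.17449447,  0.        ])), (0.35, array([0.47283359, 0.26358969, 0.        ]))]
scene tester []
scene red_mid [(0.62, array([0.51093603, 0.14401431, 0.011     ]))]
side lane_end [(0.78, array([ 0.55528887, -0.17046702,  0.        ]))]
side tester [(0.9, array([ 0.5344984 , -0.09898561,  0.        ]))]
side red_mid [(0.73, array([0.51396969, 0.1275305 , 0.011     ]))]
0.1 [ 0.5230191  -0.00513728] [ 1.63741894e-01 -2.29341846e-05  1.69172778e-02]
0.06 [ 0.53065146 -0.04440237] [ 2.02613448e-01 -2.04790056e-05  2.63513827e-02]
0.034 [ 0.53561249 -0.06992468] [ 2.27879957e-01 -1.88831393e-05  3.24835509e-02]
```

Gripped (opening 36.5 mm), with the pack pressed lightly down (Fz 5.8 N). I slide it to in front of the lane while turning about 13.6°.

Request:
send_rows(
  commands=[
    {"linear": [0.005, -0.0003, 0.0005], "spin": -0.01},
    {"linear": [0.017, -0.0003, 0.0017], "spin": -0.03},
    {"linear": [0.032, -0.0003, 0.0033], "spin": -0.05},
    {"linear": [0.047, -0.0003, 0.0048], "spin": -0.07},
    {"linear": [0.062, -0.0003, 0.0064], "spin": -0.09},
    {"linear": [0.077, -0.0003, 0.008], "spin": -0.115},
    {"linear": [0.092, -0.0003, 0.0095], "spin": -0.14},
    {"linear": [0.107, -0.0003, 0.011], "spin": -0.165},
    {"linear": [0.122, -0.0003, 0.0126], "spin": -0.19},
    {"linear": [0.137, -0.0003, 0.0141], "spin": -0.215},
    {"linear": [0.152, -0.0003, 0.0157], "spin": -0.238},
    {"linear": [0.16, -0.0003, 0.0169], "spin": -0.238},
  ],
)

```text
time_s: 13.1
eef_pos: [0.5228, -0.0021, 0.0061]
ee_rot: [-1.292, 1.067, -1.067]
ft_force: [0.9, 4.0, 5.4]
opening: 0.0371
```

Request:
send_rows(
  commands=[
    {"linear": [0, 0, 0], "spin": 0},
    {"linear": [0, 0, 0], "spin": 0},
  ],
)

```text
time_s: 13.3
eef_pos: [0.5231, -0.0029, 0.0061]
ee_rot: [-1.295, 1.065, -1.068]
ft_force: [-0.2, -3.8, 4.7]
opening: 0.0365
```

```bash
python3 look.py w8 | head -3; python3 -c "
from h import *
p,R=tool();print(manip.observe()['opening'])
a=np.radians(11);t=np.array([np.sin(a),-np.cos(a)]);m=np.array([.5421,-.1033])
for k in (.100,.060,.034):
  T=m-t*k; print(k,T,R.T@np.array([*(T-p[:2]),0]))
a=manip.read_camera('side')[120:260,320:460];b=manip.read_camera('scene')[150:240,160:300]
a=cv2.resize(a,(400,400),interpolation=2);b=cv2.resize(b,(400,257),interpolation=2)
o=np.zeros((400,800,3),np.uint8);o[:,:400]=a;o[:257,400:]=b;cv2.imwrite('pics/pre.png',o)
"
```

```text
[ 0.5231 -0.0029  0.0061] [[0.19129047327140483, 0.0011004788206757654, 0.9815328541531188], [-0.9815316250376601, -0.0017249935717428833, 0.19129216776467295], [0.001903650843054716, -0.9999979066695804, 0.0007501799284485022]] [-0.209  -3.8019  4.7339] 13.3
red 3856.5 [[273.0, 278.0], [356.0, 278.0], [356.0, 353.0], [273.0, 353.0]] [[0.5049, -0.0067], [0.5403, 0.0002], [0.5491, -0.038], [0.5111, -0.0454]]
red 2119.5 [[272.0, 233.0], [358.0, 233.0], [358.0, 260.0], [272.0, 260.0]] [[0.5012, 0.0139], [0.5363, 0.0208], [0.5392, 0.0087], [0.5031, 0.0017]]
0.03668725386670467
0.1 [ 0.5230191  -0.00513728] [ 2.27290191e-03  4.06646563e-06 -5.04643371e-04]
0.06 [ 0.53065146 -0.04440237] [ 4.22728134e-02  8.26181220e-05 -5.34856497e-04]
0.034 [ 0.53561249 -0.06992468] [ 0.06827276  0.00013368 -0.0005545 ]
```

View pics/pre.png

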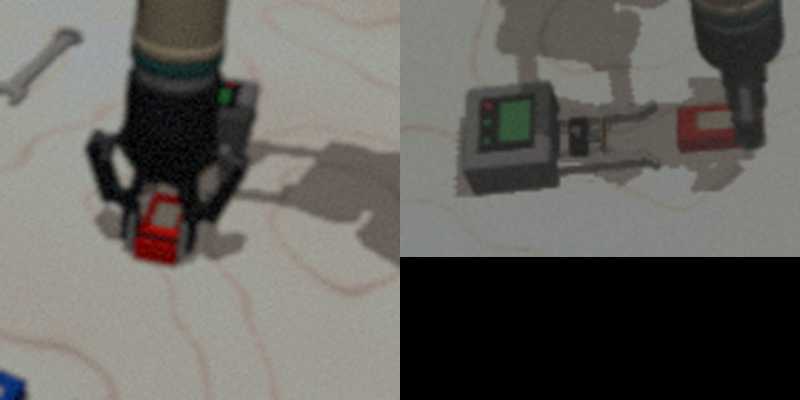

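The pack is lined up with the lane in both views: side about (158,230), scene about (715,128) with the lane mouth at (650,130). I insert it part-way, easing the down-force a little.

Request:
send_rows(
  commands=[
    {"linear": [0, -0.0006, -0.0003], "spin": 0},
    {"linear": [0.005, -0.0006, -0.0005], "spin": 0},
    {"linear": [0.012, -0.0006, -0.0005], "spin": 0},
    {"linear": [0.019, -0.0006, -0.0005], "spin": 0},
    {"linear": [0.026, -0.0006, -0.0005], "spin": 0},
    {"linear": [0.032, -0.0006, -0.0005], "spin": 0},
    {"linear": [0.036, -0.0006, -0.0005], "spin": 0},
    {"linear": [0.04, -0.0006, -0.0005], "spin": 0},
  ],
)

```text
time_s: 14.25
eef_pos: [0.5297, -0.0414, 0.0061]
ee_rot: [-1.294, 1.067, -1.067]
ft_force: [-0.5, 0.3, 1.1]
opening: 0.0366
```

Request:
send_rows(
  commands=[
    {"linear": [0.003, 0, 0], "spin": 0},
    {"linear": [0.006, 0, 0], "spin": 0},
    {"linear": [0.009, 0, 0], "spin": 0},
  ],
)

```text
time_s: 14.55
eef_pos: [0.5314, -0.0499, 0.0061]
ee_rot: [-1.294, 1.067, -1.066]
ft_force: [1.0, 1.1, 0.2]
opening: 0.0369
```

Request:
send_rows(
  commands=[
    {"linear": [0.002, 0.0002, 0], "spin": 0},
    {"linear": [0.004, 0.0002, 0], "spin": 0},
    {"linear": [0.006, 0.0002, 0], "spin": 0},
    {"linear": [0.008, 0.0002, 0], "spin": 0},
    {"linear": [0.01, 0.0002, 0], "spin": 0},
  ],
)

```text
time_s: 15.05
eef_pos: [0.5334, -0.0596, 0.0061]
ee_rot: [-1.294, 1.067, -1.067]
ft_force: [-0.5, 2.4, 3.3]
opening: 0.0363
```

Request:
send_rows(
  commands=[
    {"linear": [0.0015, 0, 0], "spin": 0},
    {"linear": [0.003, 0, 0], "spin": 0},
    {"linear": [0.0045, 0, 0], "spin": 0},
  ],
)

```text
time_s: 15.35
eef_pos: [0.5342, -0.064, 0.0061]
ee_rot: [-1.294, 1.067, -1.067]
ft_force: [0.1, 2.6, 3.7]
opening: 0.0363
```

Request:
send_rows(
  commands=[
    {"linear": [0.0008, 0, 0], "spin": 0},
    {"linear": [0.0015, 0, 0], "spin": 0},
  ],
)

```text
time_s: 15.55
eef_pos: [0.5346, -0.0654, 0.0061]
ee_rot: [-1.294, 1.067, -1.067]
ft_force: [-1.1, 2.6, 5.0]
opening: 0.0365
```

Request:
send_rows(
  commands=[
    {"linear": [0.0008, -0.0003, 0], "spin": 0},
    {"linear": [0.0015, -0.0003, 0], "spin": 0},
  ],
)

```text
time_s: 15.75
eef_pos: [0.5347, -0.0671, 0.0061]
ee_rot: [-1.294, 1.066, -1.067]
ft_force: [-0.5, 0.5, 1.2]
opening: 0.0365
```

Request:
send_rows(
  commands=[
    {"linear": [0.0008, 0, 0], "spin": 0},
    {"linear": [0.0015, 0, 0], "spin": 0},
  ],
)

```text
time_s: 15.95
eef_pos: [0.535, -0.0686, 0.0061]
ee_rot: [-1.294, 1.067, -1.067]
ft_force: [-0.2, 0.3, -0.2]
opening: 0.0363
```

Request:
send_rows(
  commands=[
    {"linear": [0.0005, 0, 0], "spin": 0},
    {"linear": [0.001, 0, 0], "spin": 0},
  ],
)

```text
time_s: 16.15
eef_pos: [0.5351, -0.0695, 0.0061]
ee_rot: [-1.294, 1.067, -1.067]
ft_force: [-0.1, 0.2, 0.9]
opening: 0.0363
```

Request:
send_rows(
  commands=[
    {"linear": [0.0005, 0.0001, 0], "spin": 0},
    {"linear": [0.001, 0.0001, 0], "spin": 0},
  ],
)

```text
time_s: 16.35
eef_pos: [0.5352, -0.0698, 0.0061]
ee_rot: [-1.293, 1.068, -1.066]
ft_force: [0.6, 4.1, 0.6]
opening: 0.0365
```

Request:
send_rows(
  commands=[
    {"linear": [0.0005, 0, 0], "spin": 0},
    {"linear": [0.001, 0, 0], "spin": 0},
  ],
)

```text
time_s: 16.55
eef_pos: [0.5353, -0.0705, 0.0061]
ee_rot: [-1.293, 1.068, -1.066]
ft_force: [0.0, 5.9, 1.4]
opening: 0.0366
```

Request:
send_rows(
  commands=[
    {"linear": [0.0005, 0, 0], "spin": 0},
    {"linear": [0.0008, 0, 0], "spin": 0},
  ],
)

```text
time_s: 16.75
eef_pos: [0.5353, -0.0709, 0.0061]
ee_rot: [-1.293, 1.068, -1.065]
ft_force: [-1.1, 7.6, 1.5]
opening: 0.0367
```

Contact felt, at about 7.6 N now. I add a touch more and hold.

Request:
send_rows(
  commands=[
    {"linear": [0.0003, 0, 0], "spin": 0},
    {"linear": [0.0003, 0, 0], "spin": 0},
    {"linear": [0.0003, 0, 0], "spin": 0},
  ],
)

```text
time_s: 17.05
eef_pos: [0.5353, -0.071, 0.0061]
ee_rot: [-1.293, 1.068, -1.065]
ft_force: [-0.4, 6.4, 2.1]
opening: 0.0365
```

Request:
send_rows(
  commands=[
    {"linear": [0, 0, 0], "spin": 0},
    {"linear": [0, 0, 0], "spin": 0},
    {"linear": [0, 0, 0], "spin": 0},
    {"linear": [0, 0, 0], "spin": 0},
  ],
)

```text
time_s: 17.45
eef_pos: [0.5353, -0.071, 0.0061]
ee_rot: [-1.293, 1.068, -1.065]
ft_force: [0.0, 7.5, 1.9]
opening: 0.0364
```

Request:
send_rows(
  commands=[
    {"linear": [0, 0, 0], "spin": 0},
    {"linear": [0, 0, 0], "spin": 0},
    {"linear": [0, 0, 0], "spin": 0},
    {"linear": [0, 0, 0], "spin": 0},
  ],
)

```text
time_s: 17.85
eef_pos: [0.5353, -0.071, 0.0061]
ee_rot: [-1.293, 1.068, -1.065]
ft_force: [-0.1, 6.8, 1.4]
opening: 0.0366
```

Request:
send_rows(
  commands=[
    {"linear": [0, 0, 0], "spin": 0},
    {"linear": [0, 0, 0], "spin": 0},
    {"linear": [0, 0, 0], "spin": 0},
    {"linear": [0, 0, 0], "spin": 0},
  ],
)

```text
time_s: 18.25
eef_pos: [0.5353, -0.071, 0.0061]
ee_rot: [-1.293, 1.068, -1.065]
ft_force: [-0.9, 6.7, 1.3]
opening: 0.0369
```

Request:
send_rows(
  commands=[
    {"linear": [0, 0, 0], "spin": 0},
    {"linear": [0, 0, 0], "spin": 0},
    {"linear": [0, 0, 0], "spin": 0},
    {"linear": [0, 0, 0], "spin": 0},
  ],
)

```text
time_s: 18.65
eef_pos: [0.5353, -0.071, 0.0061]
ee_rot: [-1.293, 1.069, -1.065]
ft_force: [-0.1, 6.8, 1.1]
opening: 0.0367
```

The steady reading is about 6.8 N, so I bring it to about 8 N and hold.

Request:
send_rows(
  commands=[
    {"linear": [0.0004, 0, 0], "spin": 0},
    {"linear": [0.0008, 0, 0], "spin": 0},
    {"linear": [0.0008, 0, 0], "spin": 0},
    {"linear": [0.0008, 0, 0], "spin": 0},
  ],
)

```text
time_s: 19.05
eef_pos: [0.5354, -0.0714, 0.0061]
ee_rot: [-1.292, 1.069, -1.065]
ft_force: [-0.2, 7.8, 2.6]
opening: 0.0367
```

Request:
send_rows(
  commands=[
    {"linear": [0, 0, 0], "spin": 0},
    {"linear": [0, 0, 0], "spin": 0},
    {"linear": [0, 0, 0], "spin": 0},
    {"linear": [0, 0, 0], "spin": 0},
    {"linear": [0, 0, 0], "spin": 0},
  ],
)

```text
time_s: 19.55
eef_pos: [0.5354, -0.0714, 0.0061]
ee_rot: [-1.292, 1.069, -1.065]
ft_force: [-0.4, 8.3, 1.8]
opening: 0.0365
```

Request:
send_rows(
  commands=[
    {"linear": [0, 0, 0], "spin": 0},
    {"linear": [0, 0, 0], "spin": 0},
    {"linear": [0, 0, 0], "spin": 0},
    {"linear": [0, 0, 0], "spin": 0},
    {"linear": [0, 0, 0], "spin": 0},
  ],
)

```text
time_s: 20.05
eef_pos: [0.5354, -0.0714, 0.0061]
ee_rot: [-1.292, 1.069, -1.065]
ft_force: [0.1, 7.8, 1.7]
opening: 0.0365
```

Request:
send_rows(
  commands=[
    {"linear": [0, 0, 0], "spin": 0},
    {"linear": [0, 0, 0], "spin": 0},
    {"linear": [0, 0, 0], "spin": 0},
    {"linear": [0, 0, 0], "spin": 0},
    {"linear": [0, 0, 0], "spin": 0},
  ],
)

```text
time_s: 20.55
eef_pos: [0.5354, -0.0714, 0.0061]
ee_rot: [-1.292, 1.069, -1.065]
ft_force: [-0.8, 7.4, 1.5]
opening: 0.0366
```

A steady 7.8 N or so for about 1.8 s. Now I ease off.

Request:
send_rows(
  commands=[
    {"linear": [-0.0008, 0, 0], "spin": 0},
    {"linear": [-0.0016, 0, 0], "spin": 0},
    {"linear": [-0.0024, 0, 0], "spin": 0},
    {"linear": [-0.0032, 0, 0], "spin": 0},
    {"linear": [-0.0032, 0, 0], "spin": 0},
    {"linear": [-0.0032, 0, 0], "spin": 0},
  ],
)

```text
time_s: 21.15
eef_pos: [0.5352, -0.0701, 0.0061]
ee_rot: [-1.294, 1.067, -1.066]
ft_force: [-1.2, 3.7, 0.6]
opening: 0.0366
```

Request:
send_rows(
  commands=[
    {"linear": [-0.0006, 0, 0], "spin": 0},
    {"linear": [-0.0006, 0, 0], "spin": 0},
    {"linear": [-0.0006, 0, 0], "spin": 0},
  ],
)

```text
time_s: 21.45
eef_pos: [0.5352, -0.0697, 0.0061]
ee_rot: [-1.294, 1.067, -1.067]
ft_force: [-1.0, 1.9, -0.7]
opening: 0.0365
```

Request:
send_rows(
  commands=[
    {"linear": [-0.0004, 0, 0], "spin": 0},
    {"linear": [-0.0008, 0, 0], "spin": 0},
    {"linear": [-0.0008, 0, 0], "spin": 0},
    {"linear": [-0.0008, 0, 0], "spin": 0},
  ],
)

```text
time_s: 21.85
eef_pos: [0.5355, -0.0689, 0.0063]
ee_rot: [-1.294, 1.066, -1.067]
ft_force: [0.4, -0.1, -0.4]
opening: 0.0363
```

Request:
send_rows(
  commands=[
    {"linear": [0, 0.0002, 0], "spin": 0},
    {"linear": [0, 0.0002, 0], "spin": 0},
  ],
)

```text
time_s: 22.05
eef_pos: [0.5354, -0.0688, 0.0061]
ee_rot: [-1.294, 1.066, -1.067]
ft_force: [0.5, -0.5, -1.4]
opening: 0.0364
```

Request:
send_rows(
  commands=[
    {"linear": [0, 0, 0], "spin": 0},
    {"linear": [0, 0, 0], "spin": 0},
    {"linear": [0, 0, 0], "spin": 0},
    {"linear": [0, 0, 0], "spin": 0},
    {"linear": [0, 0, 0], "spin": 0},
    {"linear": [0, 0, 0], "spin": 0},
    {"linear": [0, 0, 0], "spin": 0},
  ],
  grip=-1,
)

```text
time_s: 22.75
eef_pos: [0.5351, -0.0687, 0.006]
ee_rot: [-1.294, 1.067, -1.067]
ft_force: [-0.3, 0.2, -0.4]
opening: 0.0855
```

Request:
send_rows(
  commands=[
    {"linear": [0, -0.02, 0], "spin": 0},
    {"linear": [0, -0.05, 0], "spin": 0},
    {"linear": [0, -0.09, 0], "spin": 0},
    {"linear": [0, -0.14, 0], "spin": 0},
    {"linear": [0, -0.18, 0], "spin": 0},
    {"linear": [0.1, -0.2, 0], "spin": 0},
    {"linear": [0.1, -0.2, 0], "spin": 0},
    {"linear": [0.1, -0.2, 0], "spin": 0},
    {"linear": [0.1, -0.2, 0], "spin": 0},
  ],
)

```text
time_s: 23.65
eef_pos: [0.5541, -0.1678, 0.2059]
ee_rot: [-1.293, 1.069, -1.068]
ft_force: [-1.3, 0.9, -0.4]
opening: 0.0855
```

```bash
python3 look.py w9; python3 -c "
from h import *
for c in ['scene','side']:
  manip.read_camera(c)
  for n,z in [('red_mid',.011),('blue_mid',.011),('green_mid',.011)]:
    print(c,n,[(round(r['score'],2),onz(c,r['position'],z)) for r in manip.spot_point(c,n)][:3])
"
```

```text
[ 0.5541 -0.1678  0.2059] [[0.1884613147945308, -0.00015402427799948715, 0.9820806021414121], [-0.982080531529575, 0.00038080549039654077, 0.1884613609676158], [-0.00040300931036130194, -0.9999999156318466, -7.949714140509379e-05]] [-1.2692  0.8705 -0.3921] 23.65
red 2657.5 [[296.0, 73.0], [335.0, 73.0], [335.0, 144.0], [296.0, 144.0]] [[0.5165, -0.0715], [0.5522, -0.0646], [0.5658, -0.1288], [0.5279, -0.1362]]
red 163.0 [[296.0, 58.0], [335.0, 58.0], [335.0, 63.0], [296.0, 63.0]] [[0.5143, -0.0589], [0.5496, -0.052], [0.5504, -0.0562], [0.515, -0.0631]]
green 1145.0 [[293.0, 213.0], [338.0, 213.0], [338.0, 239.0], [293.0, 239.0]] [[0.5374, -0.2077], [0.5839, -0.1987], [0.5901, -0.2275], [0.5424, -0.2368]]
green 21.0 [[314.0, 248.0], [319.0, 248.0], [319.0, 253.0], [314.0, 253.0]] [[0.5667, -0.2428], [0.572, -0.2418], [0.5731, -0.2476], [0.5678, -0.2487]]
scene red_mid [(0.94, array([ 0.54282284, -0.08805909,  0.011     ]))]
scene blue_mid [(0.93, array([0.63589269, 0.43736231, 0.011     ])), (0.82, array([0.64654468, 0.22132687, 0.011     ])), (0.67, array([0.55330409, 0.2538503 , 0.011     ]))]
scene green_mid []
side red_mid [(0.72, array([ 0.54094709, -0.08871088,  0.011     ]))]
side blue_mid [(0.77, array([0.64036299, 0.43697   , 0.011     ])), (0.71, array([0.62946461, 0.22613674, 0.011     ])), (0.65, array([0.55827227, 0.25369287, 0.011     ]))]
side green_mid [(0.74, array([0.4832889 , 0.25704833, 0.011     ]))]
```

View pics/w9.png

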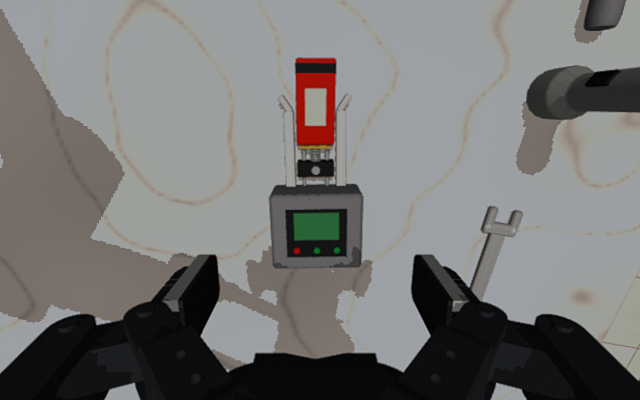

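The last picture shows the red pack at (316,103) lying straight in the lane with its front at the brass plate (316,147), and the gripper well away. I hand in.

```bash
python3 -c "
from plant import manip
print(manip.sign_off(),manip.observe()['time_s'])"
```

```text
the job is handed in; nothing more can be done
the job is handed in; nothing more can be done
```

The job is handed in: the red pack lies straight in the tester's lane, contact end first, with its front at the brass plate and the gripper well clear. Elapsed time was about 24 s.

- **Moving the pack:** I pushed it lengthwise out of the row with the closed fingers until it was about 40 mm clear. I then gripped it near its rear, slid it along the marble and turned it about 13.6° into the lane.
- **Pressing:** I felt the contact about 34 mm inside the mouth. I held about 7 N for 1.6 s, then 7.4–8.3 N for about 1.8 s. The highest force I read was 8.3 N, though I only had a reading at the end of each call. I eased off to about 0 N before opening the gripper.
- **Blue and green:** Close up, right after the push, both showed no movement. After the insertion, the side camera placed both within 4 mm of their first readings. The scene camera agreed for blue but did not detect green.
- **Vertical force:** While gripped, the down-force on the pack ran between about 0 and 5 N. It read −1.4 N once just before I let go, about what the pack's weight would give. The TCP height stayed at 6.1–6.3 mm, so I believe the pack stayed flat, but I did not check that separately.
- **Bystanders:** I never went near the torch, pen stand, spanner or screwdriver, and did not re-measure them at the end.

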